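# Assemble the two-stage air sampler

## Task

Put the air sampler together on its base, one piece at a time from the bottom up, so that coarse dust is caught first: a collecting dish on the pins of the base, the jet stage with the fine holes over it, the other dish on the pins of that stage, the jet stage with the coarse holes over that, and the inlet cone on top. Every piece must sit level and fully home on the one below; set the pieces down without dropping them, and leave the tip box and the brown bottle where they are.

Things in the scene. Friction and masses are not known exactly. Their poses are not given: they have to be found in the camera images.
- sampler_base: Sampler base, fixed: grey foot flange dia 84 mm, 10 high; aluminium body dia 64 up to a shoulder at z 24; spigot dia 56 above it, flat top z 31, edge chamfered 2.5. On top 3 steel pins dia 4, to z 35, on a 33 mm circle. Brass hose nipple at z 17 along its own +x, to 50 mm from the axis. Origin: centre of underside, z up.
- dish_1: Shallow open steel dish, dia 50 mm, 12 high, wall 2, 60 g. Foot ring below (inside dia 42, 3 deep) goes round the three pins with 2.5 mm play; the floor rests on the pin heads. Seated, its origin is 32 mm above the base's origin or 38 mm above the fine stage's. Dishes are alike, either may go to either place. Origin: centre of underside, z up.
- dish_2: The other steel dish, the same as dish_1 in every way. Origin: centre of underside, z up.
- fine_stage: Aluminium jet stage, dia 64 mm, top with over 100 small dark holes (under 2 mm). Hollow skirt below, bore 59, 25 deep; shoulder z 30; above it spigot dia 56 and 3 pins as on the base (flat top z 37, pins to z 41). Skirt goes over dish and spigot of the base, any turn; seated, its origin is 24 mm above the base's. 180 g. Origin: centre of underside, z up.
- coarse_stage: Aluminium jet stage, dia 64 mm like the fine one, but its top has under 30 large dark holes of 5 mm and it is 8 mm taller: bore 59, 33 deep, shoulder z 38, spigot dia 56 with flat top z 45, pins to z 49. Skirt goes over dish and spigot of the fine stage, any turn; seated, its origin is 30 mm above that stage's. 180 g. Origin: centre of underside, z up.
- inlet_cone: Aluminium cone, 70 mm high: hollow skirt dia 64 to z 14 (bore 59, 12 deep), cone narrowing from z 14 to z 44, then an upright tube dia 26 (lip dia 30 at z 65 to 70). Can be held by skirt or tube. Skirt goes over the coarse stage's spigot, any turn; seated, its origin is 38 mm above that stage's. 150 g. Origin: centre of underside, z up.
- tip_box: Bystander: pipette-tip box with clear lid and pale green foot, 75 x 85 x 50 mm, standing loose among the sampler parts. Origin: centre of underside, z up.
- brown_bottle: Bystander: amber reagent bottle with ochre cap, dia 39 mm, 105 high, standing loose on the right of the work. Origin: centre of underside, z up.

How it is judged (in metres and radians):
On the way, in this order (a step that is already met when the one before it is completed fails the run):
1. one collecting dish sits on the pins of the base, let go (((horizontal distance between dish_1 and sampler_base below 0.004 m and z of dish_1 in the frame of sampler_base between 0.029 and 0.035 m and angle between dish_1's own z axis and vertical below 0.08 rad and contact force between the fingers and dish_1 below 0.1 N) or (horizontal distance between dish_2 and sampler_base below 0.004 m and z of dish_2 in the frame of sampler_base between 0.029 and 0.035 m and angle between dish_2's own z axis and vertical below 0.08 rad and contact force between the fingers and dish_2 below 0.1 N))), for 0.2 s.
2. the fine-holed stage is seated on the base, let go (horizontal distance between fine_stage and sampler_base below 0.004 m and z of fine_stage in the frame of sampler_base between 0.021 and 0.027 m and angle between fine_stage's own z axis and vertical below 0.08 rad and contact force between the fingers and fine_stage below 0.1 N), for 0.2 s.
3. the other dish sits on the pins of the fine-holed stage, let go (((horizontal distance between dish_1 and fine_stage below 0.004 m and z of dish_1 in the frame of fine_stage between 0.035 and 0.041 m and angle between dish_1's own z axis and vertical below 0.08 rad and contact force between the fingers and dish_1 below 0.1 N) or (horizontal distance between dish_2 and fine_stage below 0.004 m and z of dish_2 in the frame of fine_stage between 0.035 and 0.041 m and angle between dish_2's own z axis and vertical below 0.08 rad and contact force between the fingers and dish_2 below 0.1 N))), for 0.2 s.
4. the coarse-holed stage is seated on the fine-holed stage, let go (horizontal distance between coarse_stage and fine_stage below 0.004 m and z of coarse_stage in the frame of fine_stage between 0.027 and 0.033 m and angle between coarse_stage's own z axis and vertical below 0.08 rad and contact force between the fingers and coarse_stage below 0.1 N), for 0.2 s.
5. the inlet cone is seated on the coarse-holed stage, let go (horizontal distance between inlet_cone and coarse_stage below 0.004 m and z of inlet_cone in the frame of coarse_stage between 0.035 and 0.041 m and angle between inlet_cone's own z axis and vertical below 0.08 rad and contact force between the fingers and inlet_cone below 0.1 N), for 0.2 s.
At the end, for the whole second after the job is handed in: From the base up: a dish, fine stage, other dish, coarse stage, inlet cone, each within 4 mm of the axis of the piece below, 3 mm of its seated height and 0.08 rad of level, all at rest (under 0.02 m/s); tip box and brown bottle within 15 mm of where they stood (horizontal distance between fine_stage and sampler_base below 0.004 m and z of fine_stage in the frame of sampler_base between 0.021 and 0.027 m and angle between each of fine_stage, coarse_stage, inlet_cone's own z axis and vertical below 0.08 rad and horizontal distance between coarse_stage and fine_stage below 0.004 m and z of coarse_stage in the frame of fine_stage between 0.027 and 0.033 m and horizontal distance between inlet_cone and coarse_stage below 0.004 m and z of inlet_cone in the frame of coarse_stage between 0.035 and 0.041 m and ((horizontal distance between dish_1 and sampler_base below 0.004 m and z of dish_1 in the frame of sampler_base between 0.029 and 0.035 m and angle between each of dish_1, dish_2's own z axis and vertical below 0.08 rad and horizontal distance between dish_2 and fine_stage below 0.004 m and z of dish_2 in the frame of fine_stage between 0.035 and 0.041 m) or (horizontal distance between dish_2 and sampler_base below 0.004 m and z of dish_2 in the frame of sampler_base between 0.029 and 0.035 m and angle between each of dish_2, dish_1's own z axis and vertical below 0.08 rad and horizontal distance between dish_1 and fine_stage below 0.004 m and z of dish_1 in the frame of fine_stage between 0.035 and 0.041 m)) and linear speed of each of dish_1, dish_2, fine_stage, coarse_stage, inlet_cone below 0.02 m/s and distance of each of tip_box, brown_bottle from where it was at the start of the episode below 0.015 m); the robot touches nothing.
It fails at once if a part of the sampler is dropped (it moves faster than 0.7 m/s while the fingers do not touch it) ((linear speed of dish_1 above 0.7 m/s and contact force between the fingers and dish_1 below 0.1 N) or (linear speed of dish_2 above 0.7 m/s and contact force between the fingers and dish_2 below 0.1 N) or (linear speed of fine_stage above 0.7 m/s and contact force between the fingers and fine_stage below 0.1 N) or (linear speed of coarse_stage above 0.7 m/s and contact force between the fingers and coarse_stage below 0.1 N) or (linear speed of inlet_cone above 0.7 m/s and contact force between the fingers and inlet_cone below 0.1 N)).
It fails at once if the tip box is shifted by more than 15 mm (distance of tip_box from where it was at the start of the episode above 0.015 m).
It fails at once if the brown bottle is shifted or knocked over (moved by more than 15 mm) (distance of brown_bottle from where it was at the start of the episode above 0.015 m).
It also fails if it takes over 115 s, if anything falls off the work surface, if the arm or the gripper's body presses on something with over 40 N, if the wrist force passes 120 N, or if a joint passes its speed limit or range.

## Robot

A 6-joint arm with a two-finger parallel gripper is mounted at the origin on a cart in front of the work surface, level with it; the furniture and walls round the work are solid. World frame = base frame: x ahead of the robot, y to its left, z up, the work surface at z = 0. Lengths are in m, angles in degrees, forces in N, time in s.
With the tool pointing down it reaches from about 0.325 to 0.775 m from the base axis. Payload 5.5 kg.
Tool frame: the origin (TCP) lies at the centre of the arm's flange, where the gripper is bolted on; the fingertips stand 182 mm ahead of it and the grasp point (between the pads) lies 163 mm ahead of it; z points along the fingers, y is the line along which they close (so a half turn about z gives the same grasp; the last joint's range is limited). The gripper opens to 88 mm and grips with 3 to 60 N. Pads are 20 mm wide; open, the fingers measure 115 mm over their backs; the gripper's body (75 mm by 178 mm) begins 61 mm behind the grasp point.
Start: joints at [63.329, 5.22, 70.514, -0, 104.267, -3.249], TCP at [0.239, 0.551, 0.405] pointing down, gripper open.
Joint ranges: [-164.24, 164.24], [-49.07, 125.15], [9.68, 141.18], [-86.29, 266.29], [3.28, 154.24], [-151.56, 151.56]. Speed limits (degrees/s): [147.25, 147.25, 172.46, 180, 180, 180].

## Interface

Orientations are given as [roll, pitch, yaw] about the fixed x, y, z axes, in that order (R = Rz(yaw) Ry(pitch) Rx(roll)).
In Python, from station import r gives the robot as it stands. The module is installed in compiled form; this text tells all that it offers. Calls block until the motion is done:
- r.reach(position, orientation): joint-space move of the TCP to a pose.
- r.servo_line(position, rotation=None, speed=0.15): straight line of the TCP; rotation=None keeps the orientation; speed is the mean speed in m/s.
- r.move_joints(angles): joint-space move.
- r.let_go() and r.grab(squeeze=None): open the fingers fully, or close them until they stop; squeeze is the grip in N (None keeps the last).
- r.wait(seconds).
- r.inverse_kinematics(position, orientation): joint angles nearest the present ones, or None.
- r.sense(): the state.
- r.snapshot(name): name is "scene" or "top" or "wrist"; returns a dict with "frame" (384x512x3 uint8, red, green, blue), "fx", "fy", "cx", "cy" (pixels), "R" (3x3) and "t" (3): a world point X has camera coordinates R X + t. Camera axes: x right, y down, z forward; pixel columns grow to the right and rows downward; lengths in m; the calibration is good to about 2 mm. A picture is of the moment at which its call begins. There is no depth.
A pose or a line that the arm cannot do raises r.IKError and nothing moves.
- r.hand_in(): hands the job in; it is judged then, once.
The state is a dict: "clock": time; "joints": joint angles; "joint_vel": joint speeds; "joint_torque": joint torques, N m; "tcp_pos": TCP position; "orientation": TCP orientation; "contact_force": force on the tool from outside, world axes, zero at the start; "torque": the same for the moment, N m; "opening": finger opening in m; "gripper_force": force on a finger pad.
Only numpy, scipy, OpenCV 4.12 (cv2) and the standard library are available. Lean on these libraries where they do the work, as an engineer would, in place of code of your own. Each camera call takes 0.05 s, during which the arm holds its last target. There are 200 camera calls.

## Working session

There is one attempt and no reset: what is moved stays moved. The work goes in short steps, each a Python script; the robot and the scene stay as the last script left them, time stands still between calls to the robot, and variables do not carry over. Pictures are saved under pics/ and viewed, at most 14 in all, crops included, and the job is handed in when it is done.

```bash
mkdir -p pics
python3 - <<'E'
from station import r
import cv2,pickle
d={}
for n in("scene","top","wrist"):
    s=r.snapshot(n); d[n]=s; cv2.imwrite(f"pics/a_{n}.png",s["frame"][:,:,::-1])
    print(n,s["fx"],s["cx"],s["cy"],s["R"],s["t"])
pickle.dump(d,open("a.pkl","wb"))
print(r.sense())
E
```

```text
scene 397.94603218818463 254.23734512964054 193.41674418264057 [[-0.83215346 -0.55454225  0.00187161]
 [-0.22826135  0.33945226 -0.91250694]
 [ 0.50538834 -0.75977303 -0.40905694]] [0.34702357 0.21246288 0.52594138]
top 491.85276265450864 255.85165179618903 190.62958863106869 [[-8.21817710e-02 -9.96617251e-01 -4.60121017e-04]
 [-9.70871022e-01  8.01629642e-02 -2.25794946e-01]
 [ 2.25068023e-01 -1.81095104e-02 -9.74174743e-01]] [-0.08417486  0.5039499   1.14911433]
wrist 268.39059823284344 252.08619753406708 188.37425147011686 [[ 0.39618141  0.91817025 -0.0019209 ]
 [ 0.87577651 -0.37725889  0.30114985]
 [ 0.27578216 -0.12099225 -0.95357489]] [-0.59828761 -0.03775085  0.39189275]
{'clock': 0.15, 'joints': array([ 6.33277864e+01,  5.25348146e+00,  7.05667058e+01, -1.50523134e-03,
        1.04266454e+02, -3.24906343e+00]), 'joint_vel': array([ 0.01936626, -0.10581098, -0.11758712,  0.0041745 ,  0.00737759,
       -0.00646657]), 'joint_torque': array([ 1.67463670e-03, -4.47046065e+01, -4.06907022e+01,  6.99168071e-02,
        2.74690316e-02, -1.01670732e-04]), 'tcp_pos': array([0.23854185, 0.55059487, 0.40375681]), 'orientation': array([-1.79913415e+02, -3.45350114e-03,  1.56576477e+02]), 'contact_force': array([-1.0492106 , -0.0039797 , -0.15109674]), 'torque': array([-0.02815263, -0.00430392,  0.03768065]), 'gripper_force': 0.0, 'opening': 0.08764355909035934}
```

View pics/a_scene.png

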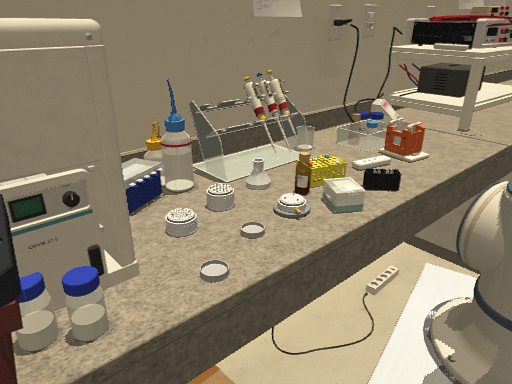

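View pics/a_top.png

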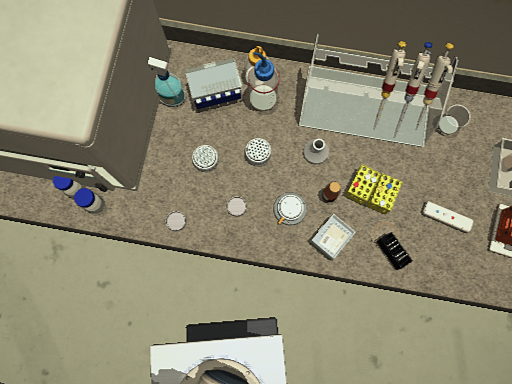

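The scene view shows the base at about (291,206) with its nipple, the dishes at (214,270) and (252,230), the stages at (181,220) and (220,196), the cone at (258,172), the bottle at (303,175) and the tip box at (344,194). In the top view these are: base (290,208), dishes (176,221) and (237,206), fine stage (205,157), coarse stage (258,151), cone (317,148), bottle (332,190), tip box (333,236).

```bash
cat > h.py <<'E'
import numpy as np, cv2, pickle
def ray(s,u,v):
    d=s["R"].T@np.array([(u-s["cx"])/s["fx"],(v-s["cy"])/s["fy"],1.]); return -s["R"].T@s["t"],d
def onplane(s,u,v,z):
    c,d=ray(s,u,v); return c+d*(z-c[2])/d[2]
def tri(obs):
    A=np.zeros((3,3));b=np.zeros(3)
    for s,u,v in obs:
        c,d=ray(s,u,v); d/=np.linalg.norm(d); P=np.eye(3)-np.outer(d,d); A+=P;b+=P@c
    return np.linalg.solve(A,b)
def proj(s,X):
    p=s["R"]@np.asarray(X)+s["t"]; return np.array([s["fx"]*p[0]/p[2]+s["cx"],s["fy"]*p[1]/p[2]+s["cy"]])
E
python3 - <<'E'
from h import *
from scipy.spatial.transform import Rotation as Ro
d=pickle.load(open("a.pkl","rb")); s=d["top"]
P=dict(base=(290,208,.031),nip=(282,220,.017),d1=(176,221,.012),d2=(237,206,.012),fine=(205,157,.037),coarse=(258,151,.045),cone=(319,145,.07),bottle=(335,186,.105),box=(333,236,.05))
for k,(u,v,z) in P.items():
    X=onplane(s,u,v,z); print(k,X.round(3),np.hypot(*X[:2]).round(3),np.degrees(np.arctan2(X[1],X[0])).round(1),"wrist px",proj(d["wrist"],X).round())
w=d["wrist"]; RT=Ro.from_euler('xyz',[-179.913,0,156.576],degrees=True).as_matrix()
print("cam in tool",RT.T@(-w["R"].T@w["t"]-np.array([.23854,.5506,.40376])), "axes",(w["R"]@RT).round(3))
for nm,cr in(("top",(120,100,380,280)),):
    x0,y0,x1,y1=cr; cv2.imwrite("pics/b.png",cv2.resize(d[nm]["frame"][y0:y1,x0:x1,::-1],None,fx=3,fy=3,interpolation=cv2.INTER_CUBIC))
E
```

```text
base [ 0.45  -0.207  0.031] 0.496 -24.7 wrist px [-68. 421.]
nip [ 0.424 -0.185  0.017] 0.463 -23.6 wrist px [-61. 401.]
d1 [0.444 0.08  0.012] 0.451 10.2 wrist px [ 62. 365.]
d2 [ 0.47  -0.075  0.012] 0.476 -9.1 wrist px [  3. 398.]
fine [ 0.598 -0.004  0.037] 0.598 -0.4 wrist px [ 64. 445.]
coarse [ 0.6   -0.139  0.045] 0.616 -13.1 wrist px [  5. 468.]
cone [ 0.595 -0.291  0.07 ] 0.663 -26.0 wrist px [-70. 503.]
bottle [ 0.48  -0.311  0.105] 0.572 -33.0 wrist px [-151.  497.]
box [ 0.37  -0.302  0.05 ] 0.477 -39.3 wrist px [-153.  419.]
cam in tool [ 0.08290159 -0.00111639  0.01984322] axes [[ 0.001  1.     0.   ]
 [-0.954  0.002 -0.301]
 [-0.301  0.     0.954]]
```

View pics/b.png

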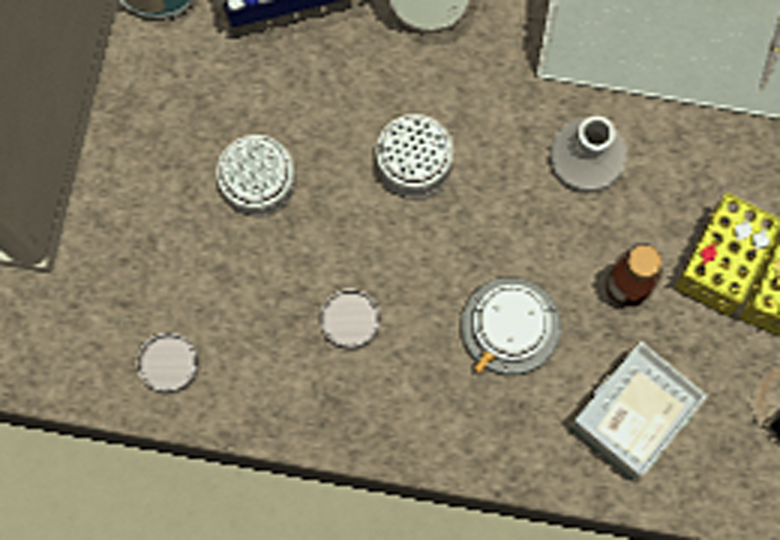

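View pics/a_wrist.png

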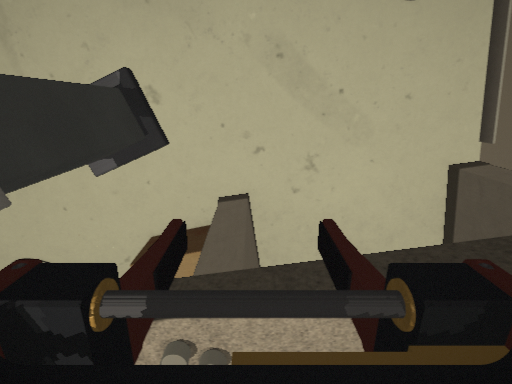

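The crop shows clearly separated parts: dishes (167,362) and (350,319), base (511,322), fine stage (255,172), coarse stage (414,150), cone lip (596,133). The wrist view shows only floor and the gripper. Next I move over each part and take wrist pictures.

Run:
```python
from station import r
from h import *
P=dict(d1=(.444,.08),d2=(.47,-.075),fine=(.585,-.004),coarse=(.585,-.139),cone=(.56,-.27),base=(.45,-.207))
d={}
for k,(x,y) in P.items():
    r.reach([x,y,.34],[180,0,150]); r.wait(.15)
    d[k]=r.snapshot("wrist"); d[k]["s"]=r.sense(); print(k,d[k]["s"]["clock"],d[k]["s"]["tcp_pos"].round(4))
pickle.dump(d,open("v.pkl","wb"))
cv2.imwrite("pics/c.png",np.vstack([np.hstack([cv2.resize(d[k]["frame"][:300,:,::-1],(400,234)) for k in row]) for row in(("d1","fine"),("coarse","base"))]))
```

```text
d1 2.225 [0.444  0.0806 0.3401]
d2 3.1 [ 0.47   -0.0735  0.3401]
fine 3.9 [ 0.5843 -0.0046  0.3407]
coarse 4.7 [ 0.5851 -0.1378  0.3402]
cone 5.4917 [ 0.5605 -0.2685  0.3402]
base 6.2667 [ 0.4508 -0.2073  0.3398]
```

View pics/c.png

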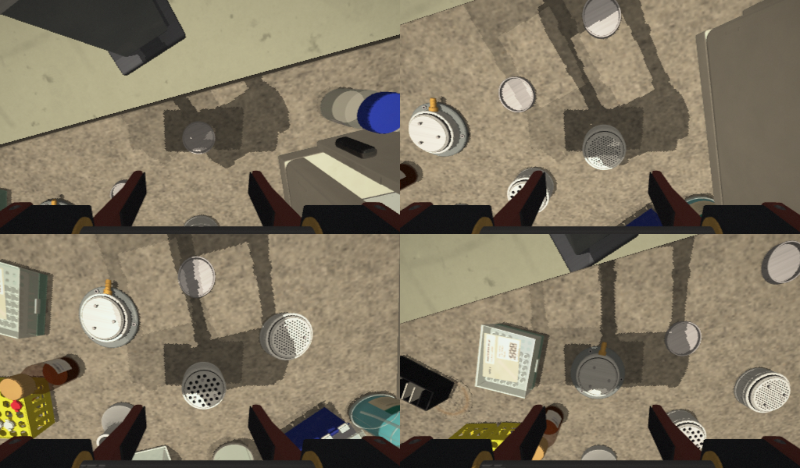

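The four panels show the parts in and out of the gripper's shadow: fine stage at about (604,147), coarse stage (203,385), base (599,370), dish (199,137). I'll retake them from straight above each part, so the outlines are concentric.

```bash
cat >> h.py <<'E'
def tx(yaw): a=np.radians(yaw); return np.array([np.cos(a),np.sin(a)])
def over(r,xy,yaw,z=.32):
    """wrist picture with the camera straight above xy"""
    p=np.asarray(xy)-.083*tx(yaw); r.reach([*p,z],[180,0,yaw]); r.wait(.25); return r.snapshot("wrist")
def disc(s,X,rad,hs=1.6,sat=28):
    """largest neutral-coloured blob round the projection of X (rad in m): ellipse fit"""
    u,v=proj(s,X); z=(s["R"]@np.asarray(X)+s["t"])[2]; h=int(hs*rad*s["fx"]/z)
    x0,y0=max(0,int(u)-h),max(0,int(v)-h); c=s["frame"][y0:int(v)+h,x0:int(u)+h].astype(int)
    m=((c[...,0]-c[...,2])<sat*0.01*c.max(2)).astype(np.uint8)
    m=cv2.morphologyEx(m,cv2.MORPH_OPEN,np.ones((3,3),np.uint8))
    cs,_=cv2.findContours(m,cv2.RETR_EXTERNAL,cv2.CHAIN_APPROX_NONE)
    k=max(cs,key=cv2.contourArea); e=cv2.fitEllipse(cv2.convexHull(k))
    im=cv2.resize(np.ascontiguousarray(c[...,::-1].astype(np.uint8)),None,fx=4,fy=4)
    cv2.ellipse(im,((e[0][0]*4+2,e[0][1]*4+2),(e[1][0]*4,e[1][1]*4),e[2]),(0,0,255),1)
    return e[0][0]+x0,e[0][1]+y0,e[1],im
E
python3 - <<'E'
from station import r
from h import *
P=dict(d1=(.444,.08,.012,.025,150),d2=(.47,-.075,.012,.025,150),fine=(.598,-.004,.03,.032,150),coarse=(.6,-.139,.038,.032,150),cone330=(.595,-.291,.014,.032,330),base330=(.45,-.207,.01,.042,330),base=(.45,-.207,.01,.042,150))
d={};ims=[]
for k,(x,y,z,R,yaw) in P.items():
    d[k]=s=over(r,(x,y),yaw); u,v,ax,im=disc(s,(x,y,z),R)
    print(k,onplane(s,u,v,z).round(4),"dia mm",(np.array(ax)/s["fx"]*(s["R"]@[x,y,z]+s["t"])[2]*1000).round(1))
    ims.append(cv2.resize(im,(200,200)))
print(r.sense()["clock"])
pickle.dump(d,open("v2.pkl","wb"))
ims.append(ims[0]); cv2.imwrite("pics/d.png",np.vstack([np.hstack(ims[:4]),np.hstack(ims[4:])]))
E
```

```text
Traceback (most recent call last):
  File "h.py", line 24, in disc
    k=max(cs,key=cv2.contourArea); e=cv2.fitEllipse(cv2.convexHull(k))
                                     ~~~~~~~~~~~~~~^^^^^^^^^^^^^^^^^^^
cv2.error: OpenCV(4.12.0) /io/opencv/modules/imgproc/src/shapedescr.cpp:361: error: (-201:Incorrect size of input array) There should be at least 5 points to fit the ellipse in function 'fitEllipseNoDirect'
```

```bash
python3 - <<'E'
t=open("h.py").read()
t=t.replace('    m=((c[...,0]-c[...,2])<sat*0.01*c.max(2)).astype(np.uint8)\n','''    q=cv2.GaussianBlur(np.clip(300*(c[...,0]-c[...,2])/(c.max(2)+1.),0,255).astype(np.uint8),(3,3),0)
    th,m=cv2.threshold(q,0,1,cv2.THRESH_BINARY_INV+cv2.THRESH_OTSU)
''')
open("h.py","w").write(t)
E
cat > look.py <<'E'
from station import r
from h import *
P=dict(d1=(.444,.08,.012,.025,150),d2=(.47,-.075,.012,.025,150),fine=(.598,-.004,.03,.032,150),coarse=(.6,-.139,.038,.032,150),cone330=(.595,-.291,.014,.032,330),base330=(.45,-.207,.01,.042,330),base=(.45,-.207,.01,.042,150))
d={};ims=[]
for k,(x,y,z,R,yaw) in P.items(): d[k]=over(r,(x,y),yaw)
pickle.dump(d,open("v2.pkl","wb"))
print(r.sense()["clock"])
for k,(x,y,z,R,yaw) in P.items():
    s=d[k]; u,v,ax,im=disc(s,(x,y,z),R)
    print(k,onplane(s,u,v,z).round(4),"dia mm",(np.array(ax)/s["fx"]*(s["R"]@[x,y,z]+s["t"])[2]*1000).round(1))
    ims.append(cv2.resize(im,(200,200)))
ims.append(ims[0]); cv2.imwrite("pics/d.png",np.vstack([np.hstack(ims[:4]),np.hstack(ims[4:])]))
E
python3 look.py
```

```text
17.7
d1 [0.4449 0.0813 0.012 ] dia mm [49.8 52.1]
d2 [ 0.4699 -0.074   0.012 ] dia mm [49.7 52.5]
fine [ 0.5994 -0.0025  0.03  ] dia mm [63.2 66.3]
coarse [ 0.6039 -0.1392  0.038 ] dia mm [63.8 65.8]
cone330 [ 0.5987 -0.2908  0.014 ] dia mm [64.  66.9]
base330 [ 0.4553 -0.2103  0.01  ] dia mm [83.  87.7]
base [ 0.4521 -0.2084  0.01  ] dia mm [82.7 86.8]
```

View pics/d.png

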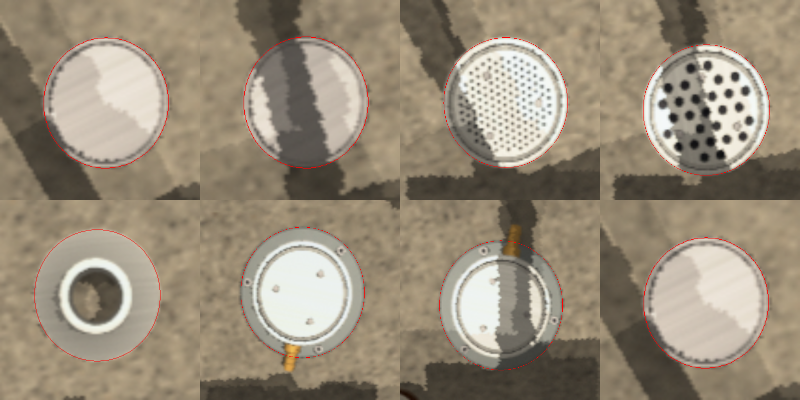

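All ellipse fits lie on the outlines. The 3.7 mm difference between yaws on the base matches the perspective shift of an ellipse's centre, so I'll fit the contours after mapping them to the plane. I'll also get heights by triangulating from two places.

```bash
cat >> h.py <<'E'
def circ(s,X,rad,off=(0,0)):
    """centre (xy) and axes in mm of the blob outline mapped to the plane z=X[2]"""
    u,v=proj(s,X); z=(s["R"]@np.asarray(X)+s["t"])[2]; h=int(1.6*rad*s["fx"]/z)
    x0,y0=max(0,int(u)-h),max(0,int(v)-h); c=s["frame"][y0:int(v)+h,x0:int(u)+h].astype(int)
    q=cv2.GaussianBlur(np.clip(300*(c[...,0]-c[...,2])/(c.max(2)+1.),0,255).astype(np.uint8),(3,3),0)
    th,m=cv2.threshold(q,0,1,cv2.THRESH_BINARY_INV+cv2.THRESH_OTSU)
    m=cv2.morphologyEx(m,cv2.MORPH_OPEN,np.ones((3,3),np.uint8))
    cs,_=cv2.findContours(m,cv2.RETR_EXTERNAL,cv2.CHAIN_APPROX_NONE)
    k=cv2.convexHull(max(cs,key=cv2.contourArea))[:,0]
    p=np.array([onplane(s,a+x0,b+y0,X[2])[:2]*1000 for a,b in k],np.float32)
    e=cv2.fitEllipse(p); return np.array(e[0])/1000,np.array(e[1])
E
python3 - <<'E'
from h import *
d=pickle.load(open("v2.pkl","rb")); v=pickle.load(open("v.pkl","rb")); a=pickle.load(open("a.pkl","rb"))["top"]
P=dict(d1=(.444,.08,.012,.025),d2=(.47,-.075,.012,.025),fine=(.598,-.004,.03,.032),coarse=(.6,-.139,.038,.032),cone330=(.595,-.291,.014,.032),base330=(.45,-.207,.01,.042),base=(.45,-.207,.01,.042))
for k,(x,y,z,R) in P.items():
    c,ax=circ(d[k],(x,y,z),R); print(k,c.round(4),ax.round(1))
# heights: outer-rim diameter scaling is weak; triangulate rims from two wrist places
for n,X,R,A,Bs in (("dish1",(.445,.081,.012),.025,"d1",[v["fine"]]),("dish2",(.47,-.074,.012),.025,"d2",[v["coarse"],v["fine"],v["base"]])):
    for B in Bs:
        u1,v1,_,_=disc(d[A],X,R); u2,v2,_,_=disc(B,X,R); print(n,tri([(d[A],u1,v1),(B,u2,v2)]).round(4))
# top faces by brightness: crops for stage/cone/base from second places
def crop(s,X,h=40):
    u,w=proj(s,X).astype(int); x0,y0=max(u-h,0),max(w-h,0); c=s["frame"][y0:y0+2*h,x0:x0+2*h,::-1]; print("crop origin",x0,y0,c.shape); return cv2.resize(c,(200,200))
L=[(d["fine"],(.5994,-.0025,.037)),(v["coarse"],(.5994,-.0025,.037)),(d["coarse"],(.6039,-.1392,.045)),(v["base"],(.6039,-.1392,.045)),(d["cone330"],(.597,-.29,.07)),(d["base330"],(.597,-.29,.07)),(d["base"],(.4537,-.2094,.031)),(v["coarse"],(.4537,-.2094,.031))]
ims=[crop(*l) for l in L]; cv2.imwrite("pics/e.png",np.vstack([np.hstack(ims[:4]),np.hstack(ims[4:])]))
E
```

```text
d1 [0.4455 0.081 ] [49.7 49.9]
d2 [ 0.4704 -0.0744] [49.7 50. ]
fine [ 0.6004 -0.0031] [63.1 63.6]
coarse [ 0.605  -0.1398] [63.4 64.1]
cone330 [ 0.5977 -0.2902] [63.4 63.8]
base330 [ 0.4537 -0.2093] [82.5 82.8]
base [ 0.4537 -0.2093] [83.  83.3]
dish1 [0.4449 0.0813 0.0098]
dish2 [ 0.4698 -0.0741  0.0105]
dish2 [ 0.4699 -0.0741  0.0081]
dish2 [ 0.4698 -0.074   0.0073]
crop origin 216 63 (80, 80, 3)
crop origin 332 91 (80, 80, 3)
crop origin 213 67 (80, 80, 3)
crop origin 327 224 (80, 80, 3)
crop origin 208 62 (80, 80, 3)
crop origin 207 0 (80, 80, 3)
crop origin 212 68 (80, 80, 3)
crop origin 89 68 (80, 80, 3)
```

View pics/e.png

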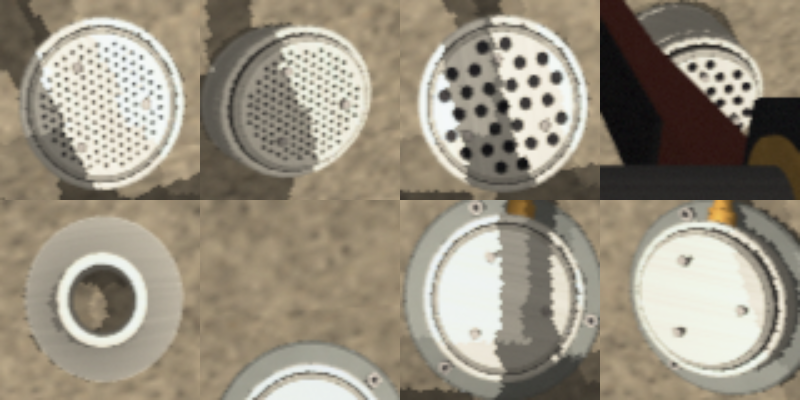

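Crops show the fine-stage top at (107,110), its pins at (79,67), (145,104) and (81,147), and base pins at (490,257) and (475,334), seen again at (683,260) and (679,331). I'll triangulate those, then place the first dish.

```bash
cat >> h.py <<'E'
YAW=150
def rep(r,m):
    s=r.sense(); print(m,"t",round(s["clock"],1),"tcp",s["tcp_pos"].round(4),"open",round(s["opening"],4),"grip",round(s["gripper_force"],1),"F",s["contact_force"].round(1))
def pick(r,xy,z,squeeze,hi=.33,yaw=YAW):
    r.let_go(); r.reach([*xy,hi],[180,0,yaw]); r.servo_line([*xy,z+.03]); r.servo_line([*xy,z],speed=.05); rep(r,"down")
    r.grab(squeeze); r.wait(.2); rep(r,"held"); r.servo_line([*xy,z+.02],speed=.06); r.servo_line([*xy,hi]); rep(r,"up")
def place(r,xy,z,hi=.36,yaw=YAW):
    r.reach([*xy,hi],[180,0,yaw]); r.wait(.1); r.servo_line([*xy,z+.025]); r.wait(.1); rep(r,"near")
    r.servo_line([*xy,z+.004],speed=.04); rep(r,"touch?"); r.servo_line([*xy,z],speed=.015); r.wait(.2); rep(r,"down")
def leave(r,xy,z,hi=.36):
    r.let_go(); r.wait(.3); rep(r,"open"); r.servo_line([*xy,z+.05],speed=.1); r.servo_line([*xy,hi])
E
python3 - <<'E'
from station import r
from h import *
d=pickle.load(open("v2.pkl","rb")); v=pickle.load(open("v.pkl","rb"))
for n,A,p,B,q in(("base",d["base"],(248,90.8),v["coarse"],(122.2,92)),("base",d["base"],(242,121.6),v["coarse"],(120.6,120.4)),("fine",d["fine"],(274,104.6),v["coarse"],(389.6,132.6))):
    print(n,"pin",tri([(A,*p),(B,*q)]).round(4))
pick(r,(.4704,-.0744),.185,15)
s=r.snapshot("wrist"); cv2.imwrite("pics/f.png",s["frame"][:300,:,::-1])
E
```

```text
base pin [ 0.4379 -0.2057  0.0328]
base pin [ 0.4592 -0.2249  0.0322]
fine pin [0.6081 0.0112 0.0395]
down t 20.3 tcp [ 0.4705 -0.0744  0.1851] open 0.0878 grip 0.0 F [-0.7  0.1  0.1]
held t 21.2 tcp [ 0.4704 -0.0744  0.1851] open 0.0497 grip 15.6 F [0.  0.7 1.5]
up t 22.7 tcp [ 0.4702 -0.0744  0.3287] open 0.0499 grip 15.6 F [-0.2 -0.1 -0.3]
```

View pics/f.png

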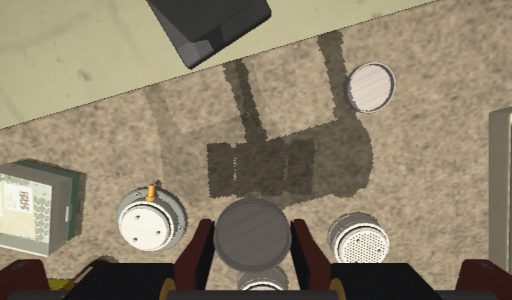

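The dish is held level between the pads at (253,235), and the base is free at (146,226). The triangulated pin heights (33 and 39.5 mm) agree with the text within about 2 mm. Placing it now.

Run:
```python
from station import r
from h import *
B=(.4537,-.2093)
place(r,B,.2168); leave(r,B,.2168)
s=over(r,B,150,.34)
c,ax=circ(s,(*B,.01),.042); print(c,ax)
u,v=proj(s,(*B,.04)).astype(int); cv2.imwrite("pics/g.png",cv2.resize(s["frame"][max(0,v-60):v+60,u-60:u+60,::-1],None,fx=4,fy=4))
print(r.sense()["clock"])
```

```text
near t 24.5 tcp [ 0.4541 -0.2094  0.2433] open 0.0503 grip 15.6 F [ 0.  -0.6 -1. ]
touch? t 25.2 tcp [ 0.4537 -0.2093  0.2207] open 0.0498 grip 15.6 F [ 0.4 -0.  -0.7]
down t 25.8 tcp [ 0.4538 -0.2094  0.2171] open 0.0496 grip 15.6 F [ 0.4 -0.4  0.8]
open t 26.8 tcp [ 0.4537 -0.2093  0.2168] open 0.0875 grip 0.0 F [-0.3  0.7  0.5]
[ 0.45383313 -0.2093717 ] [83.36479187 83.41051483]
29.0
```

View pics/g.png

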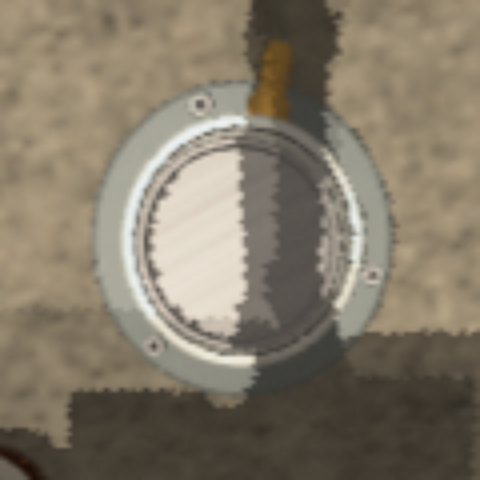

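The dish sits concentric in the base's rings (centre (243,243) in the crop). Next, the fine stage.

Run:
```python
from station import r
from h import *
B=(.4537,-.2093)
pick(r,(.6004,-.0031),.189,30)
place(r,B,.2128); F=r.sense()["contact_force"]
if F[2]<12:
    leave(r,B,.2128)
    s=over(r,B,150,.36); c,ax=circ(s,(*B,.054),.032); print(c,ax)
    u,v=proj(s,(*B,.04)).astype(int); cv2.imwrite("pics/i.png",cv2.resize(s["frame"][max(0,v-60):v+60,u-60:u+60,::-1],None,fx=4,fy=4))
print(r.sense()["clock"])
```

```text
down t 31.9 tcp [ 0.6005 -0.0031  0.1891] open 0.0879 grip 0.0 F [-0.4 -0.1 -0.1]
held t 32.6 tcp [ 0.6005 -0.003   0.1893] open 0.064 grip 30.0 F [0.3 0.4 2. ]
up t 34.0 tcp [ 0.6002 -0.0031  0.3285] open 0.0642 grip 30.0 F [ 0.1  0.3 -2.8]
near t 36.2 tcp [ 0.4541 -0.2095  0.2393] open 0.0639 grip 30.0 F [ 1.   0.5 -2.3]
touch? t 36.9 tcp [ 0.4537 -0.2093  0.2167] open 0.0643 grip 30.0 F [-0.2  0.4 -1.2]
down t 37.5 tcp [ 0.4538 -0.2094  0.2133] open 0.0643 grip 30.0 F [-0.5 -0.2  2.5]
open t 38.4 tcp [ 0.4537 -0.2093  0.2128] open 0.0879 grip 0.0 F [-0.1  0.  -0.1]
[ 0.45366568 -0.20946153] [71.95896912 72.12770844]
40.525
```

View pics/i.png

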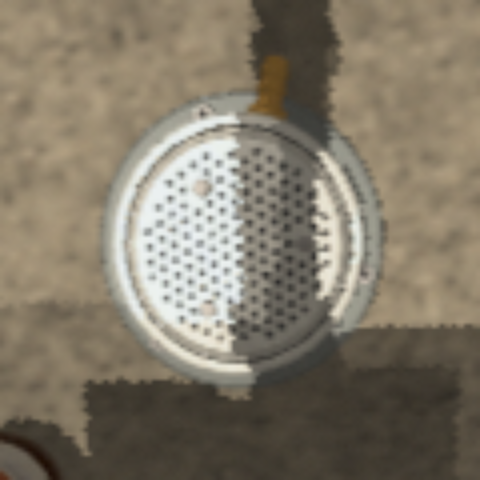

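The fine stage sits concentric over the base flange, holes and two pins visible, contact at the expected height. Next, the second dish and then the coarse stage, each with a check.

Run:
```python
from station import r
from h import *
B=(.4537,-.2093)
pick(r,(.4455,.081),.185,15)
place(r,B,.2468)
if r.sense()["contact_force"][2]<12:
    leave(r,B,.2468,.37)
    s=over(r,B,150,.37)
    u,v=proj(s,(*B,.07)).astype(int); cv2.imwrite("pics/j.png",cv2.resize(s["frame"][max(0,v-60):v+60,u-60:u+60,::-1],None,fx=4,fy=4))
print(r.sense()["clock"])
```

```text
down t 43.7 tcp [0.4455 0.081  0.1851] open 0.0877 grip 0.0 F [-0.5  0.4  0.3]
held t 44.6 tcp [0.4455 0.081  0.1851] open 0.0504 grip 15.5 F [0.7 0.3 1.8]
up t 46.0 tcp [0.4453 0.081  0.3287] open 0.0497 grip 15.5 F [ 0.3 -0.7 -0.9]
near t 48.1 tcp [ 0.4541 -0.2094  0.2735] open 0.0499 grip 15.5 F [ 0.7 -0.6 -0.2]
touch? t 48.8 tcp [ 0.4537 -0.2093  0.2507] open 0.0498 grip 15.5 F [-0.1  0.2 -0.5]
down t 49.4 tcp [ 0.4538 -0.2094  0.247 ] open 0.0499 grip 15.5 F [ 0.8 -0.6  1. ]
open t 50.5 tcp [ 0.4537 -0.2093  0.2468] open 0.0879 grip 0.0 F [ 0.2  0.7 -0.2]
52.4667
```

View pics/j.png

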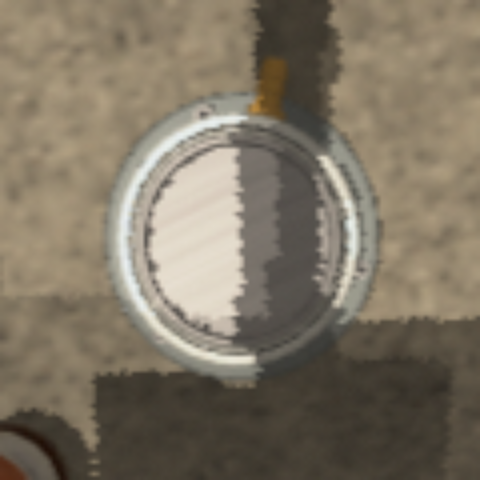

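The second dish is seated concentric. Before picking the coarse stage and cone, I'll check clearances to the box, wash bottle and glass stand behind them.

Run:
```python
from station import r
from h import *
a=pickle.load(open("a.pkl","rb"))["top"]
for n,u,v in(("box R",243,103),("wash",262,110),("wash R",278,103),("stand L",300,127),("stand",319,130),("stand R",423,146)):
    print(n,onplane(a,u,v,0).round(3))
for p,y in(((.605,-.1398),180),((.5977,-.2902),180),((.5977,-.2902),190),((.4537,-.2093),190)):
    q=r.inverse_kinematics([*p,.187],[180,0,y]); print(p,y,None if q is None else np.round(q))
```

```text
box R [ 0.752 -0.112  0.   ]
wash [ 0.728 -0.161  0.   ]
wash R [ 0.744 -0.206  0.   ]
stand L [ 0.672 -0.257  0.   ]
stand [ 0.659 -0.307  0.   ]
stand R [ 0.592 -0.574  0.   ]
(0.605, -0.1398) 180 [ -16.   12.   85.    0.   83. -106.]
(0.5977, -0.2902) 180 [ -29.   19.   78.    0.   84. -119.]
(0.5977, -0.2902) 190 [ -29.   19.   78.    0.   84. -129.]
(0.4537, -0.2093) 190 [ -29.   -6.  104.    0.   82. -129.]
```

Clearance is ample for the coarse stage. For the cone, yaw 165 puts the gripper parallel to the stand. Now the coarse stage.

Run:
```python
from station import r
from h import *
B=(.4537,-.2093)
pick(r,(.605,-.1398),.191,30,hi=.36)
place(r,B,.2448,hi=.38)
if r.sense()["contact_force"][2]<12:
    leave(r,B,.2448,.38)
    s=over(r,B,150,.38)
    u,v=proj(s,(*B,.09)).astype(int); cv2.imwrite("pics/k.png",cv2.resize(s["frame"][max(0,v-60):v+60,u-60:u+60,::-1],None,fx=4,fy=4))
print(r.sense()["clock"])
```

```text
down t 55.1 tcp [ 0.6051 -0.1398  0.1911] open 0.0881 grip 0.0 F [-0.3 -0.6 -0.2]
held t 55.8 tcp [ 0.6051 -0.1397  0.1913] open 0.0643 grip 30.0 F [0.2 0.8 2.2]
up t 57.4 tcp [ 0.6049 -0.1398  0.3584] open 0.0643 grip 30.0 F [ 0.2  0.5 -1.7]
near t 59.2 tcp [ 0.4541 -0.2094  0.2714] open 0.0642 grip 30.0 F [-0.   0.1 -1.4]
touch? t 59.9 tcp [ 0.4537 -0.2093  0.2487] open 0.0639 grip 30.0 F [ 1.1  0.4 -1.1]
down t 60.5 tcp [ 0.4538 -0.2094  0.2453] open 0.0643 grip 30.0 F [0.9 0.3 3. ]
open t 61.4 tcp [ 0.4537 -0.2093  0.2448] open 0.0881 grip 0.0 F [-0.2 -0.4 -0.2]
63.4917
```

View pics/k.png

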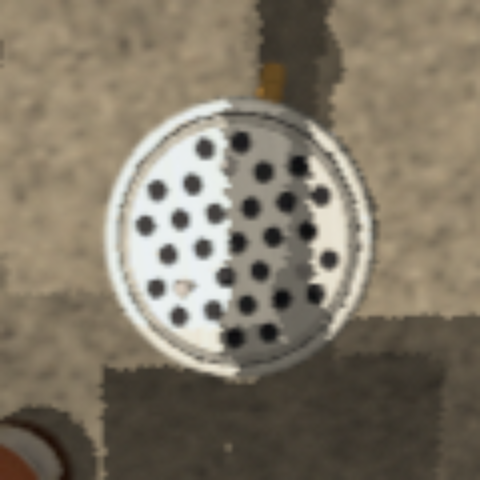

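The coarse stage sits concentric and level at (240,238). Now the cone.

Run:
```python
from station import r
from h import *
B=(.4537,-.2093)
pick(r,(.5977,-.2902),.1855,25,hi=.40,yaw=165)
place(r,B,.2773,hi=.42,yaw=165)
if r.sense()["contact_force"][2]<12:
    leave(r,B,.2773,.44); r.reach([.40,.1,.40],[180,0,150])
a=r.snapshot("scene")["frame"][130:240,150:370,::-1]; b=r.snapshot("top")["frame"][130:270,220:380,::-1]
cv2.imwrite("pics/l.png",np.hstack([cv2.resize(a,(480,240)),cv2.resize(b,(274,240))]))
print(r.sense()["clock"])
```

```text
down t 66.3 tcp [ 0.5977 -0.2902  0.1856] open 0.0879 grip 0.0 F [-0.2  0.   0.3]
held t 67.0 tcp [ 0.5978 -0.2901  0.1858] open 0.0637 grip 25.0 F [0.  1.3 3.2]
up t 68.9 tcp [ 0.5977 -0.2902  0.3985] open 0.0641 grip 25.0 F [-0.4 -0.3 -1.5]
near t 70.8 tcp [ 0.454  -0.2095  0.3039] open 0.0636 grip 25.0 F [-0.5  0.  -1.3]
touch? t 71.4 tcp [ 0.4537 -0.2093  0.2812] open 0.0637 grip 25.0 F [-0.4  0.3 -2.5]
down t 72.0 tcp [ 0.4538 -0.2094  0.2778] open 0.0636 grip 25.0 F [-0.3  0.2  2.6]
open t 72.9 tcp [ 0.4537 -0.2093  0.2773] open 0.0877 grip 0.0 F [-0.2 -0.4  0.5]
75.7917
```

View pics/l.png

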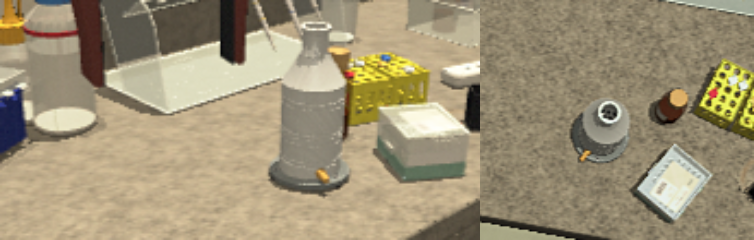

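The stack stands straight and closed, with the cone lip at (316,28) above the base at (308,175). The tip box and bottle have not been moved.

```bash
python3 -c "
from station import r
print(r.hand_in())"
```

```text
the job is handed in; nothing more can be done
None
```

The air sampler is fully stacked on its base in the order you gave, the last pictures show it straight with the tip box and bottle unmoved, and the job was handed in at about 76 s; `hand_in()` returned no verdict.

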